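# Ring spanner from the hook rack into the holder block

## Task

Take the yellow ring spanner off its hook on the rack and stand it upright, ring at the top, in the slot of the blue holder block, lowering it all the way to the bottom of the slot before you let go of it. Leave the red and green spanners hanging on their hooks.

Things in the scene. Friction and masses are not known exactly. Their poses are not given: they have to be found in the camera images.
- spanner_yellow: The spanner to move: flat steel, 194 mm long, 8 mm thick, 0.16-0.29 kg, yellow sleeve. Origin: centre of its ring (outer dia 48, hole 30 mm). z runs along the shank from tail to ring (up while hanging), x is the hole's axis (along the rack's x while hanging), y the width. Shank: plain bar 22 x 8 mm centred on z, from the ring to the square tail at z = -170 mm. Hangs freely, can swing.
- spanner_yellow_tail (a point): Middle of the tail end face of the yellow spanner's shank, 170 mm below the ring's centre; axes as the spanner's.
- spanner_red: Like the yellow one but red and 20 mm shorter (tail 150 mm from the ring's centre). Origin at the ring's centre. Must stay on its hook.
- spanner_green: Like the yellow one but green and 35 mm shorter (tail 135 mm from the ring's centre). Origin at the ring's centre. Must stay on its hook.
- rack: Fixed tool rack; origin on the bench midway between its posts, x away from the robot, y left, z up. Posts 24 mm square at y = +-220 mm. A blue perforated strip (front face x = 0, z 261 to 295 mm) carries three hooks at y = -120, 0, 120 mm; any spanner may be on any hook. Right over the hooks runs a lamp bar: underside z = 339 mm, x -57 to -33 mm, y +-230 mm. Open below the strip.
- hook_mid (a point): Seat of the middle hook: on the bar's centre line at rack x = -45, z = 270 mm; axes as the rack's (the others are 120 mm to either side in y). Hook: 8 mm round bar, from the strip to here, level 7 mm either side of here, then rising towards -x; its tip ends 21 mm from here in x and 15 mm above. To come off, the ring goes up 13 to 20 mm, then out to -x 30 mm or more.
- holder: Fixed blue holder block, 75 mm (x) by 110 mm (y) by 45 mm high, on a 100 x 140 x 4 mm base plate. Origin: centre of the underside on the bench; z up. In the middle of its top is one slot, 27 mm along y and 12.5 mm along x, 30 mm deep, upright, with a 2 mm chamfer at its mouth.
- slot_mouth (a point): Centre of the slot's mouth, on the holder's top face, 45 mm above the bench; axes as the holder's. The slot's floor is 30 mm below.

How it is judged:
On the way, in this order (a step that is already met when the one before it is completed fails the run):
1. the yellow spanner is off its hook: held by the fingers, touching the rack no more, more than 60 mm from where it hung (distance of spanner_yellow from where it was at the start of the episode above 0.06 m and contact force between the fingers and spanner_yellow above 1 N and contact force between spanner_yellow and rack below 0.05 N), for 0.2 s.
2. its tail is at the bottom of the slot (within 8 mm) while the fingers still hold it (z of spanner_yellow_tail in the frame of slot_mouth below -0.022 m and horizontal distance between spanner_yellow_tail and slot_mouth below 0.012 m and contact force between the fingers and spanner_yellow above 1 N), for 0.1 s.
At the end, for the whole second after the job is handed in: The yellow spanner stands in the slot, released and still (under 60 mm/s), tail within 5 mm of the slot's floor and 12 mm of its middle, ring up and leaning less than 0.25 rad; the red and green spanners hang within 30 mm of where they were (z of spanner_yellow_tail in the frame of slot_mouth below -0.025 m and horizontal distance between spanner_yellow_tail and slot_mouth below 0.012 m and angle between spanner_yellow's own z axis and vertical below 0.25 rad and linear speed of spanner_yellow below 0.06 m/s and distance of each of spanner_red, spanner_green from where it was at the start of the episode below 0.03 m); the robot touches nothing.
It fails at once if the red or the green spanner is knocked off or carried more than 50 mm from where it hung (distance of any of spanner_red, spanner_green from where it was at the start of the episode above 0.05 m).
It also fails if it takes over 58 s, if anything falls off the work surface, if the arm or the gripper's body presses on something with over 40 N, if the wrist force passes 120 N, or if a joint passes its speed limit or range.

## Robot

A 6-joint arm with a two-finger parallel gripper is mounted at the origin on the work surface. World frame = base frame: x ahead of the robot, y to its left, z up, the work surface at z = 0. Lengths are in m, angles in rad, forces in N, time in s.
With the tool pointing down it reaches from about 0.25 to 0.8 m from the base axis. Payload 3.9 kg.
Tool frame: the origin (TCP) lies on the front face of the gripper's body, between the roots of the fingers; the fingertips stand 73 mm ahead of it and the grasp point (between the pads) lies 54 mm ahead of it; z points along the fingers, y is the direction in which the jaws open and shut (so a half turn about z gives the same grasp; the last joint's range is limited). The gripper opens to 85 mm and grips with 20 to 120 N. Pads are 22 mm wide; open, the fingers measure 114 mm over their backs; the gripper's body (76 mm by 85 mm) begins 54 mm behind the grasp point. The pads swing forward as they close: fully open they stand 13 mm farther back than shut.
Start: joints at [-1.224, 0.26, -0.138, 1.173, 0, 1.571], TCP at [0.178, -0.494, 0.304] pointing down, gripper open.
Joint ranges: [-2.78, 2.78], [-0.83, 1.72], [-1.28, 1.37], [-1.9, 2.12], [-1.57, 1.48], [-3.14, 3.14]. Speed limits (rad/s): [2.57, 2.57, 3.14, 3.14, 3.14, 3.14].

## Interface

Orientations are given as a unit quaternion [x, y, z, w].
In Python, from station import status, vision, hand_in gives the robot as it stands.
- The arm moves only by the tool send_rows, never from a script. Its argument "steps" is a list of rows, each a list of 6 numbers: the shift along the tool's x, y, z in cm, then the turn, a rotation vector about the tool's x, y, z in rad. In form: [[dx, dy, dz, ax, ay, az], ...]. A call has 1 to 8 rows; each row shifts and turns the commanded pose from where the row before left it, along the tool's axes as they then stand; what a row does not reach is not made up. A row lasts 1/10 s, in which the tool goes at most 50 mm and 8.59 degrees, less where a joint would pass 70% of its speed; a pose out of reach is approached as far as the arm can. A call with a gripper value outside its range is refused whole. "grip" is the opening, from 0 (shut) to 1 (fully open), set as the call begins (left out, the last holds). The fingers move at their own pace and stop on an object; "squeeze" is the grip in N (left out, the last holds). Time passes only in rows, so rows that do not move let the fingers close. It gives the time, the measured TCP pose, the force and the opening at its end, in the units of the state.
- status.observe(): the state, without advancing time (a new reading comes with each control period).
- vision.snapshot(name): name is "scene" or "top" or "wrist"; returns (picture, depth): 420x560x3 uint8, red, green, blue; 420x560 float32, m along the optical axis (not along the pixel's ray), 0 where there is no reading.
- vision.camera_model(name): a dict with "fx", "fy", "cx", "cy" (pixels), "cam_to_world" (4x4, takes a point from camera to world coordinates); the wrist camera has in their place "mount" (4x4, takes a point from camera to tool coordinates, whose origin is the TCP and whose axes are the flange's). Camera axes: x right, y up, looking along -z (the intrinsics and any distortion apply to the point x, -y, -z); pixel columns grow to the right and rows downward; lengths in m; the calibration is good to about 2 mm. A picture is of the moment at which its call begins: read the wrist's pose just before it. camera_model takes no time and is no camera call.
- hand_in(): hands the job in, once; it reports no verdict.
The state is a dict: "clock": time; "joint_positions": joint angles; "dq": joint speeds; "joint_torque": joint torques, N m; "position": TCP position; "eef_rot": TCP orientation; "contact_force": force on the tool from outside, world axes, zero at the start; "ft_torque": the same for the moment, N m; "opening": finger opening in m.
Only numpy, scipy, OpenCV 4.12 (cv2) and the standard library are available. Lean on these libraries where they do the work, as an engineer would, in place of code of your own. Each camera call takes 0.05 s, during which the arm holds its last target.

## Working session

There is one attempt and no reset: what is moved stays moved. The work goes in short steps, Python scripts to look and compute and a tool call to move; the robot and the scene stay as the last step left them, time stands still between calls to the robot, and variables do not carry over. Pictures are saved under pics/ and viewed, and the job is handed in when it is done.

Besides the shell and the picture viewer there is one more tool, called after "Call:" as name(argument=value, ...) on one line, values as JSON. send_rows: Moves the arm, as the interface text tells. Its arguments: {"type":"object","properties":{"steps":{"type":"array"},"grip":{"type":"number"},"squeeze":{"type":"number"}},"required":["steps"]}

```bash
ls; mkdir -p pics; python3 - <<'E'
from station import status, vision
import cv2, numpy as np
s=status.observe(); print(s)
for n in ("scene","top","wrist"):
    p,d=vision.snapshot(n); cv2.imwrite(f"pics/{n}0.png",p[:,:,::-1]); np.savez(f"pics/{n}0.npz",p=p,d=d)
    m=vision.camera_model(n); print(n,{k:np.round(v,4).tolist() for k,v in m.items() if not isinstance(v,str)})
E
```

```text
pics
{'clock': 0.0, 'joint_positions': array([-1.22398658e+00,  2.60680237e-01, -1.39374515e-01,  1.17268507e+00,
        1.86723342e-05,  1.57079828e+00]), 'dq': array([ 4.05964530e-04,  9.90003580e-05, -2.01587466e-04,  5.37619216e-04,
       -5.82638561e-04, -2.73780781e-04]), 'joint_torque': array([-1.93745924e-03, -4.05674458e+01,  2.53922492e+01,  1.87932694e-02,
        7.79092989e-05, -8.51467643e-07]), 'position': array([ 0.17826941, -0.49323721,  0.30306468]), 'eef_rot': array([ 9.85002715e-01,  1.72536102e-01, -1.58467397e-04, -9.58785246e-04]), 'contact_force': array([ 0.53973831, -0.02310934,  1.06675333]), 'ft_torque': array([ 0.03673815, -0.03341678, -0.02003911]), 'opening': 0.08561021805267725}
scene {'fx': 427.2863, 'fy': 427.2863, 'cx': 277.703, 'cy': 213.5092, 'cam_to_world': [[-0.5613, -0.6557, 0.5049, 1.0248], [0.8276, -0.449, 0.337, 0.3196], [0.0057, 0.607, 0.7947, 0.8331], [0.0, 0.0, 0.0, 1.0]]}
top {'fx': 412.9759, 'fy': 412.9759, 'cx': 270.2453, 'cy': 213.0437, 'cam_to_world': [[-0.0114, 0.9825, -0.186, 0.431], [-0.9999, -0.0129, -0.0073, 0.0321], [-0.0096, 0.1859, 0.9825, 1.1394], [0.0, 0.0, 0.0, 1.0]]}
wrist {'fx': 336.7546, 'fy': 336.7546, 'cx': 284.7291, 'cy': 210.9527, 'mount': [[0.0002, 0.953, 0.3029, 0.0772], [1.0, -0.0001, -0.0001, 0.0005], [-0.0, 0.3029, -0.953, -0.0703], [0.0, 0.0, 0.0, 1.0]]}
```

View pics/scene0.png

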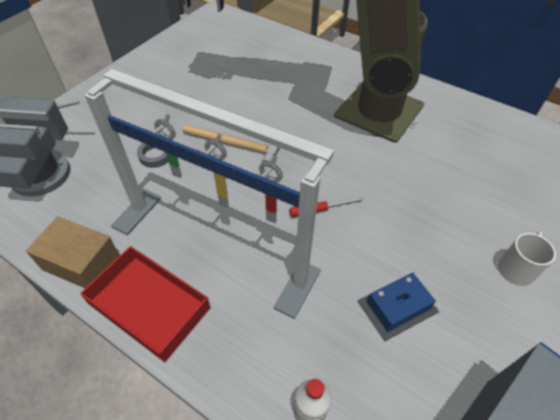

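View pics/top0.png

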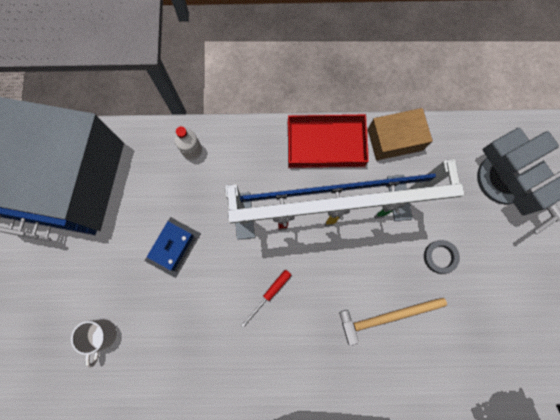

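View pics/wrist0.png

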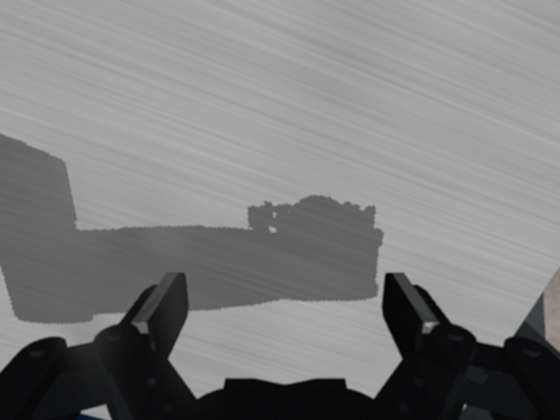

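The scene view shows yellow on the middle hook (220,185), red at (271,200), green at (173,158) and the holder at (402,300). In the top view the holder is at (170,246).

```bash
cat > h.py <<'E'
import numpy as np, cv2
from station import vision
def pts(n,d,m,T=None):
    M=vision.camera_model(n); T=np.array(M["cam_to_world"]) if T is None else T
    v,u=np.nonzero(m&(d>0)); z=d[v,u]
    P=np.c_[(u-M["cx"])/M["fx"]*z, -(v-M["cy"])/M["fy"]*z, -z, np.ones(len(z))]
    return (P@T.T)[:,:3],u,v
def hsv(p): return cv2.cvtColor(p,cv2.COLOR_RGB2HSV)
E
python3 - <<'E'
from h import *
for n in("scene","top"):
    f=np.load(f"pics/{n}0.npz");p,d=f["p"],f["d"];H=hsv(p);h,s,v=[H[...,i].astype(int) for i in range(3)]
    for c,m in (("yel",(h>18)&(h<30)&(s>140)),("green",(h>45)&(h<85)&(s>80)),("red",((h<6)|(h>174))&(s>150)),("blue",(h>105)&(h<125)&(s>150)),):
        k,L,S,C=cv2.connectedComponentsWithStats(m.astype(np.uint8))
        for i in range(1,k):
            if S[i,4]<25: continue
            P,_,_=pts(n,d,L==i)
            if len(P): print(n,c,S[i],np.median(P,0).round(3),P.min(0).round(3),P.max(0).round(3))
    print()
for n,(a,b,c,e) in {"scene":(80,240,90,340),"top":(160,280,130,480)}.items():
    p=np.load(f"pics/{n}0.npz")["p"][a:b,c:e]; cv2.imwrite(f"pics/{n}0c.png",cv2.resize(p[:,:,::-1],None,fx=2.2 if n=="top" else 3,fy=2.2 if n=="top" else 3,interpolation=2))
E
```

```text
scene yel [216 175  10  22 139] [ 0.604 -0.104  0.162] [ 0.601 -0.114  0.129] [ 0.606 -0.096  0.192]
scene green [167 153  11  14  94] [ 0.617 -0.224  0.178] [ 0.61  -0.238  0.16 ] [ 0.619 -0.216  0.196]
scene red [267 196   8  16 108] [0.592 0.013 0.171] [0.589 0.005 0.146] [0.594 0.022 0.193]
scene red [317 202  10   9  67] [0.43  0.051 0.022] [0.416 0.042 0.01 ] [0.443 0.06  0.029]
scene red [291 207   7   9  55] [0.481 0.004 0.022] [ 0.471 -0.005  0.013] [0.49  0.012 0.028]
scene red [  82  248  127  113 7560] [ 0.849 -0.127  0.004] [ 0.782 -0.258 -0.003] [ 0.921 -0.01   0.053]
scene red [307 380  17  18 235] [0.837 0.266 0.149] [0.824 0.254 0.143] [0.849 0.278 0.153]
scene blue [528   1   7  15  28] [-0.605  0.229  0.12 ] [-0.613  0.214  0.108] [-0.6    0.247  0.145]
scene blue [110 117 188  79 446] [ 0.648 -0.073  0.294] [ 0.63  -0.303  0.281] [0.673 0.095 0.297]
scene blue [ 371  275   63   51 1541] [0.562 0.316 0.044] [0.499 0.259 0.013] [0.621 0.367 0.049]

top yel [327 217  12   7  53] [ 0.593 -0.104  0.182] [ 0.592 -0.115  0.137] [ 0.598 -0.098  0.221]
top green [378 210  13   6  43] [ 0.606 -0.219  0.198] [ 0.604 -0.232  0.169] [ 0.611 -0.217  0.224]
top red [ 288  115   80   52 4014] [ 0.856 -0.126  0.005] [ 0.775 -0.229 -0.005] [ 0.918 -0.012  0.055]
top red [176 127  10  11  82] [0.832 0.264 0.149] [0.819 0.253 0.14 ] [0.845 0.277 0.155]
top red [264 271  27  29 276] [0.447 0.025 0.023] [ 0.411 -0.011  0.015] [0.484 0.06  0.031]
top blue [240 174 195  27 760] [ 0.645 -0.103  0.294] [ 0.621 -0.308  0.276] [0.672 0.102 0.299]
top blue [  0 208  95  26 645] [0.604 0.577 0.185] [0.587 0.518 0.026] [0.632 0.707 0.192]
top blue [ 148  222   45   48 1131] [0.553 0.311 0.044] [ 0.492  0.254 -0.002] [0.617 0.367 0.05 ]
```

```bash
python3 - <<'E'
import cv2
a=cv2.imread("pics/scene0c.png");print(a.shape)
E
```

```text
(480, 750, 3)
```

View pics/scene0c.png

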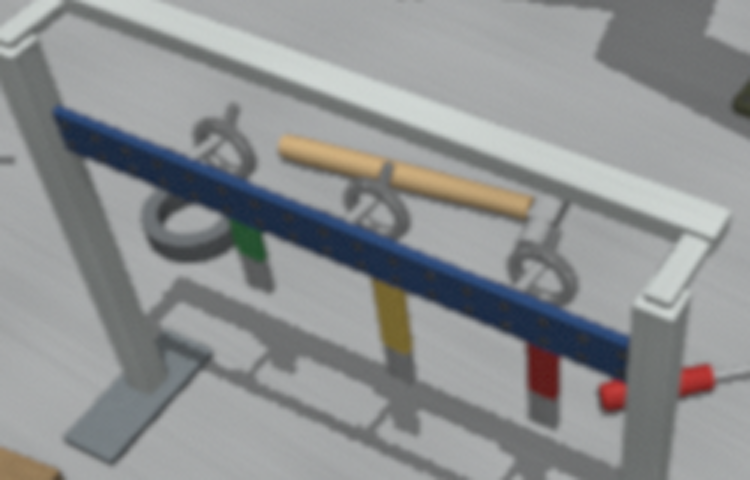

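View pics/top0c.png

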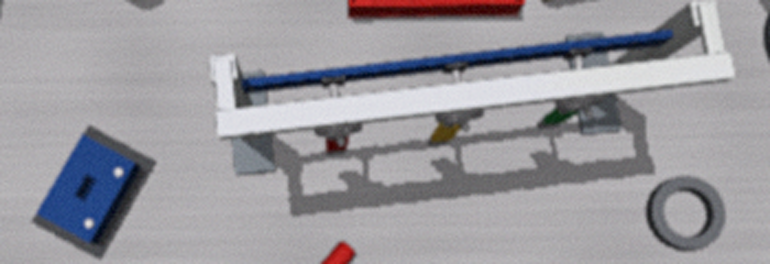

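```bash
python3 - <<'E'
from h import *
out={}
for n in("scene","top"):
    f=np.load(f"pics/{n}0.npz");p,d=f["p"],f["d"];H=hsv(p);h,s,v=[H[...,i].astype(int) for i in range(3)]
    M=vision.camera_model(n);T=np.array(M["cam_to_world"])
    def ray(u,vv,z):
        r=T[:3,:3]@np.array([(u-M["cx"])/M["fx"],-(vv-M["cy"])/M["fy"],-1]); return T[:3,3]+r*(z-T[2,3])/r[2]
    b=(h>105)&(h<125)&(s>110)
    P,u,vv=pts(n,d,b)
    # strip
    q=(abs(P[:,2]-.295)<.006)&(P[:,0]>.6)&(P[:,1]<.13); Q=P[q]
    l=cv2.fitLine(Q[:,:2].astype(np.float32),cv2.DIST_HUBER,0,.01,.01).ravel(); print(n,"strip",np.median(Q,0).round(4),Q[:,1].min(),Q[:,1].max(),"yaw",np.arctan2(-l[0],l[1]) if l[1]>0 else np.arctan2(l[0],-l[1]), l.round(4))
    # holder top: pixels blue with height 0.045
    box=np.zeros(b.shape,bool); 
    (box[265:340,355:445] if n=="scene" else box[210:280,135:205])[:]=1
    hm=np.zeros(b.shape,np.uint8); k=(abs(P[:,2]-.045)<.005)&box[vv,u]; hm[vv[k],u[k]]=1
    hm=cv2.morphologyEx(hm,cv2.MORPH_CLOSE,np.ones((7,7)))
    c=max(cv2.findContours(hm,0,1)[0],key=cv2.contourArea)[:,0]
    W=np.array([ray(a,bb,.045)[:2] for a,bb in c])
    r=cv2.minAreaRect((W*1000).astype(np.float32)); print(n,"holder",r)
    e=cv2.boxPoints(r);print(e.round(1).tolist())
    # slot: dark pixels in interior
    dm=(v<60)&(hm>0); vs,us=np.nonzero(dm); print("dark",len(us),us.mean(),vs.mean(), ray(us.mean(),vs.mean(),.045).round(4))
    # shank, z profile
    m=(h>18)&(h<30)&(s>140); a=np.zeros_like(m); a[170:235,200:345]=1
    P,_,_=pts(n,d,m&a)
    A=np.c_[P[:,2]-.18,np.ones(len(P))]; print("shank fit x,y vs z", np.linalg.lstsq(A,P[:,:2],rcond=None)[0].round(4).tolist())
    for z0 in(.14,.16,.18,.2): 
        t=P[abs(P[:,2]-z0)<.008]; 
        if len(t)>3: print(z0,t.mean(0).round(4),np.ptp(t[:,1]).round(4))
    o=p[265:340,355:445] if n=="scene" else p[210:280,135:205]
    cv2.imwrite(f"pics/{n}hold.png",cv2.resize(o[:,:,::-1],None,fx=6,fy=6,interpolation=0))
E
```

```text
scene strip [ 0.6489 -0.0807  0.2936] -0.3073561693301075 0.0966010859062153 yaw 0.1049226 [ 0.1047 -0.9945  0.6511 -0.0998]
scene holder ((560.226806640625, 312.8190002441406), (73.38217163085938, 109.81924438476562), 61.407005310058594)
[[494.5, 306.8999938964844], [590.9000244140625, 254.3000030517578], [626.0, 318.79998779296875], [529.5999755859375, 371.29998779296875]]
dark 3 405.3333333333333 296.3333333333333 [0.5527 0.3172 0.045 ]
shank fit x,y vs z [[0.0037, -0.0081], [0.604, -0.1047]]
0.14 [ 0.6039 -0.1045  0.1407] 0.0166
0.16 [ 0.6038 -0.1044  0.1603] 0.0173
0.18 [ 0.6039 -0.1048  0.1799] 0.017
top strip [ 0.6454 -0.1026  0.2944] -0.3110256829233819 0.1017186082660814 yaw 0.10384877 [ 0.1037 -0.9946  0.6457 -0.1038]
top holder ((553.888427734375, 310.99627685546875), (76.17185974121094, 109.51053619384766), 61.12046813964844)
[[487.5, 304.1000061035156], [583.4000244140625, 251.1999969482422], [620.2000122070312, 317.8999938964844], [524.2999877929688, 370.79998779296875]]
dark 35 171.88571428571427 246.68571428571428 [0.5505 0.3032 0.045 ]
shank fit x,y vs z [[-0.0042, -0.0138], [0.5935, -0.1048]]
0.14 [ 0.5928 -0.1054  0.1441] 0.0136
0.16 [ 0.5934 -0.1062  0.16  ] 0.0157
0.18 [ 0.5936 -0.105   0.1808] 0.0171
0.2 [ 0.5935 -0.1036  0.2017] 0.0148
```

View pics/tophold.png

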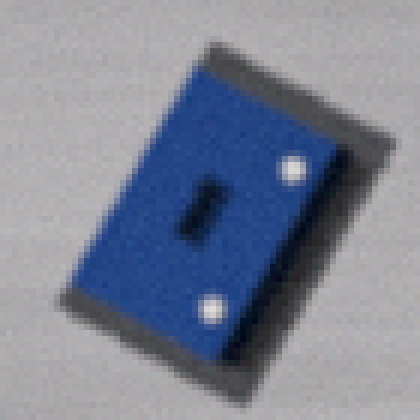

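View pics/scenehold.png

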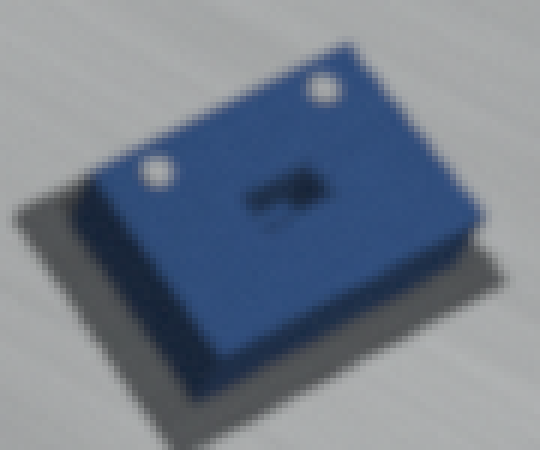

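```bash
cat >> h.py <<'E'
from scipy.spatial.transform import Rotation as R
from scipy.linalg import logm
from station import status
def Rt(head,tilt):
    z=np.array([np.cos(tilt)*np.cos(head),np.cos(tilt)*np.sin(head),-np.sin(tilt)]); y=np.array([-np.sin(head),np.cos(head),0]); return np.c_[np.cross(y,z),y,z]
def pose(grasp,head,tilt,off=.054):
    T=np.eye(4);T[:3,:3]=Rt(head,tilt);T[:3,3]=np.array(grasp)-off*T[:3,2];return T
def cur():
    s=status.observe();T=np.eye(4);T[:3,:3]=R.from_quat(s["eef_rot"]).as_matrix();T[:3,3]=s["position"];return T,s
def plan(T1,n=None,T0=None):
    T0=cur()[0] if T0 is None else T0
    D=np.linalg.inv(T0)@T1; L=np.real(logm(D)); w=np.array([L[2,1],L[0,2],L[1,0]]); v=L[:3,3]*100
    n=n or int(np.ceil(max(np.linalg.norm(w)/.145,np.linalg.norm(v)/4.5)))
    print("n",n,"row",np.r_[v/n,w/n].round(3).tolist()); return n
E
python3 - <<'E'
from h import *
T,s=cur();print(T.round(3))
B=pose([.5985,-.105,.195],.104,.3,.054+.12);print(B.round(3))
plan(B)
E
```

```text
[[ 0.94   0.34  -0.     0.178]
 [ 0.34  -0.94   0.001 -0.493]
 [ 0.    -0.002 -1.     0.303]
 [ 0.     0.     0.     1.   ]]
[[-0.294 -0.104  0.95   0.433]
 [-0.031  0.995  0.099 -0.122]
 [-0.955  0.    -0.296  0.246]
 [ 0.     0.     0.     1.   ]]
n 21 row [2.344, 1.716, -0.441, -0.083, -0.01, -0.113]
```

Call:
send_rows(steps=[[0, 0, 0, 0, 0, -0.145], [0, 0, 0, 0, 0, -0.145], [0, 0, 0, 0, 0, -0.145], [0, 0, 0, 0, 0, -0.145], [0, 0, 0, 0, 0, -0.145], [0, 0, 0, 0, 0, -0.145], [0, 0, 0, 0, 0, -0.145], [0, 0, 0, 0, 0, -0.145]], grip=1)

```text
clock: 0.95
position: [0.1784, -0.4935, 0.3035]
eef_rot: [0.727, 0.686, 0.0, -0.0]
contact_force: [-0.1, -0.2, -0.2]
opening: 0.0855
```

Call:
send_rows(steps=[[0, 0, 0, 0, 0, -0.14], [0, 0, 0, 0, 0, -0.14], [0, 0, 0, 0, 0, -0.131], [0, 0, 0, 0, -0.14, 0], [0, 0, 0, 0, -0.14, 0], [0, 0, 0, 0, -0.14, 0], [0, 0, 0, 0, -0.14, 0], [0, 0, 0, 0, -0.14, 0]])

```text
clock: 1.75
position: [0.1782, -0.4932, 0.3046]
eef_rot: [0.539, 0.768, -0.198, 0.282]
contact_force: [0.7, -1.3, -1.6]
opening: 0.085
```

Call:
send_rows(steps=[[0, 0, 0, 0, -0.14, 0], [0, 0, 0, 0, -0.14, 0], [0, 0, 0, 0, -0.14, 0], [0, 0, 0, 0, -0.14, 0], [0, 0, 0, 0, 0, 0]])

```text
clock: 2.25
position: [0.179, -0.4955, 0.296]
eef_rot: [0.487, 0.694, -0.304, 0.433]
contact_force: [-0.4, 0.2, -0.9]
opening: 0.0854
```

```bash
python3 - <<'E'
from h import *
T,s=cur();print(T.round(3),s["joint_positions"].round(3),s["clock"])
B=pose([.5985,-.105,.195],.104,.3,.054+.12)
plan(B)
E
```

```text
[[-0.149  0.94   0.305  0.179]
 [ 0.413  0.34  -0.845 -0.496]
 [-0.898 -0.    -0.439  0.296]
 [ 0.     0.     0.     1.   ]] [-1.224 -0.031 -1.18  -0.694  0.    -0.   ] 2.25
n 11 row [0.43, 4.402, 0.35, -0.112, -0.012, -0.045]
```

```bash
python3 - <<'E'
from h import *
T,s=cur()
B=pose([.5985,-.105,.175],.104,.6,.054+.08);print(B.round(3))
plan(B)
B=pose([.5985,-.105,.175],.104,.6,.054);print(B.round(3))
E
```

```text
[[-0.562 -0.104  0.821  0.489]
 [-0.059  0.995  0.086 -0.116]
 [-0.825  0.    -0.565  0.251]
 [ 0.     0.     0.     1.   ]]
n 12 row [-0.011, 4.371, 0.627, -0.096, 0.01, -0.056]
[[-0.562 -0.104  0.821  0.554]
 [-0.059  0.995  0.086 -0.11 ]
 [-0.825  0.    -0.565  0.205]
 [ 0.     0.     0.     1.   ]]
```

Call:
send_rows(steps=[[0, 4.37, 0.63, -0.096, 0.01, -0.056], [0, 4.37, 0.63, -0.096, 0.01, -0.056], [0, 4.37, 0.63, -0.096, 0.01, -0.056], [0, 4.37, 0.63, -0.096, 0.01, -0.056], [0, 4.37, 0.63, -0.096, 0.01, -0.056], [0, 4.37, 0.63, -0.096, 0.01, -0.056]])

```text
clock: 2.85
position: [0.4099, -0.3742, 0.2789]
eef_rot: [0.229, 0.835, -0.149, 0.478]
contact_force: [1.1, -0.6, -0.1]
opening: 0.0854
```

```bash
python3 - <<'E'
from h import *
T,s=cur();print(T.round(3),s["joint_positions"].round(3),s["clock"])
B=pose([.5985,-.105,.175],.104,.6,.054+.08)
plan(B)
E
```

```text
[[-0.439  0.525  0.729  0.41 ]
 [ 0.241  0.85  -0.468 -0.374]
 [-0.866 -0.029 -0.5    0.279]
 [ 0.     0.     0.     1.   ]] [-0.845  0.032 -1.085 -0.577  0.237 -0.174] 2.85
n 7 row [0.129, 3.917, 0.415, -0.082, 0.009, -0.047]
```

Call:
send_rows(steps=[[0.13, 3.92, 0.41, -0.082, 0.009, -0.047], [0.13, 3.92, 0.41, -0.082, 0.009, -0.047], [0.13, 3.92, 0.41, -0.082, 0.009, -0.047], [0.13, 3.92, 0.41, -0.082, 0.009, -0.047], [0.13, 3.92, 0.41, -0.082, 0.009, -0.047], [0.13, 3.92, 0.41, -0.082, 0.009, -0.047], [0.13, 3.92, 0.41, -0.082, 0.009, -0.047], [0, 0, 0, 0, 0, 0]])

```text
clock: 3.65
position: [0.4992, -0.1184, 0.249]
eef_rot: [-0.048, 0.884, 0.025, 0.465]
contact_force: [-0.2, -0.1, -0.7]
opening: 0.0851
```

```bash
python3 - <<'E'
from h import *
T,s=cur();print(T.round(3),s["joint_positions"].round(3),s["clock"])
plan(pose([.5985,-.105,.175],.104,.6,.054+.08))
M=vision.camera_model("wrist"); p,d=vision.snapshot("wrist"); W=T@np.array(M["mount"])
np.savez("pics/w1.npz",p=p,d=d,T=T); cv2.imwrite("pics/w1.png",p[:,:,::-1])
H=hsv(p);h,s_,v=[H[...,i].astype(int) for i in range(3)]
m=(h>18)&(h<30)&(s_>140)
P,u,v=pts("wrist",d,m,W)
print(len(P),u.min(),u.max(),v.min(),v.max())
for z0 in np.arange(.12,.24,.02):
    t=P[abs(P[:,2]-z0)<.006]
    if len(t)>3: print(z0.round(2),t.mean(0).round(4),np.percentile(t[:,1],[1,99]).round(4), np.polyfit(t[:,1],t[:,0],1).round(3))
E
```

```text
[[-0.563 -0.109  0.82   0.499]
 [-0.061  0.994  0.09  -0.118]
 [-0.824  0.    -0.566  0.249]
 [ 0.     0.     0.     1.   ]] [-0.443  0.018 -1.099 -0.438  0.447 -0.335] 3.65
n 1 row [0.449, 0.304, -0.953, 0.004, -0.002, 0.003]
5387 115 302 153 301
0.12 [ 0.5956 -0.1092  0.1256] [-0.1196 -0.0989] [-0.102  0.585]
0.14 [ 0.5954 -0.1093  0.1401] [-0.1202 -0.0985] [-0.101  0.584]
0.16 [ 0.5955 -0.1092  0.16  ] [-0.12   -0.0984] [-0.104  0.584]
0.18 [ 0.5954 -0.1092  0.18  ] [-0.1197 -0.0986] [-0.103  0.584]
0.2 [ 0.5954 -0.1094  0.2   ] [-0.1199 -0.0989] [-0.103  0.584]
0.22 [ 0.5954 -0.1092  0.2163] [-0.1197 -0.0986] [-0.112  0.583]
```

View pics/w1.png

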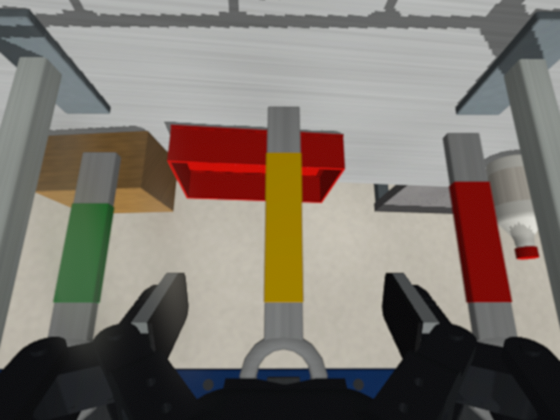

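The wrist view shows the yellow shank centred between the fingers at about (283,230), the ring at (283,375), and red and green well outside. The shank's front face measures (0.595,-0.109), 21 mm wide, which fits the sizes given.

```bash
python3 - <<'E'
from h import *
plan(pose([.5994,-.1090,.175],.104,.6),5)
E
```

```text
n 5 row [0.097, 0.012, 1.42, 0.0, -0.0, 0.0]
```

Call:
send_rows(steps=[[0.1, 0.01, 1.42, 0, 0, 0], [0.1, 0.01, 1.42, 0, 0, 0], [0.1, 0.01, 1.42, 0, 0, 0], [0.1, 0.01, 1.42, 0, 0, 0], [0.1, 0.01, 1.42, 0, 0, 0], [0, 0, 0, 0, 0, 0]])

```text
clock: 4.3
position: [0.5561, -0.1159, 0.2047]
eef_rot: [-0.046, 0.883, 0.023, 0.466]
contact_force: [-0.3, 0.3, 0.8]
opening: 0.0848
```

```bash
python3 - <<'E'
from h import *
T,s=cur();print((T[:3,3]+.054*T[:3,2]).round(4),s["contact_force"].round(1),s["joint_positions"].round(3))
plan(pose([.5994,-.1090,.175],.104,.6),1)
E
```

```text
[ 0.6005 -0.1114  0.1743] [-0.3  0.3  0.8] [-0.369  0.211 -1.084 -0.642  0.383 -0.282]
n 1 row [-0.017, 0.238, -0.108, -0.003, 0.001, 0.001]
```

Call:
send_rows(steps=[[0, 0.24, 0, 0, 0, 0], [0, 0, 0, 0, 0, 0]])

```text
clock: 4.5
position: [0.5542, -0.1127, 0.2056]
eef_rot: [-0.046, 0.883, 0.023, 0.467]
contact_force: [-0.6, -0.8, 0.4]
opening: 0.085
```

Call:
send_rows(steps=[[0, 0, 0, 0, 0, 0], [0, 0, 0, 0, 0, 0], [0, 0, 0, 0, 0, 0], [0, 0, 0, 0, 0, 0], [0, 0, 0, 0, 0, 0], [0, 0, 0, 0, 0, 0], [0, 0, 0, 0, 0, 0], [0, 0, 0, 0, 0, 0]], grip=0, squeeze=60)

```text
clock: 5.3
position: [0.5546, -0.1126, 0.2054]
eef_rot: [-0.046, 0.883, 0.023, 0.467]
contact_force: [-0.7, -1.0, 1.5]
opening: 0.0206
```

```bash
cat > look.py <<'E'
from h import *
import sys
T,s=cur();print("clock",s["clock"],"grasp",(T[:3,3]+.054*T[:3,2]).round(4),"F",s["contact_force"].round(1),s["opening"])
M=vision.camera_model("wrist"); p,d=vision.snapshot("wrist"); W=T@np.array(M["mount"])
np.savez(f"pics/{sys.argv[1]}.npz",p=p,d=d,T=T); cv2.imwrite(f"pics/{sys.argv[1]}.png",p[:,:,::-1])
H=hsv(p);h,s_,v=[H[...,i].astype(int) for i in range(3)]
m=(h>18)&(h<30)&(s_>140)
P,u,v=pts("wrist",d,m,W)
print("tilt",np.arcsin(-T[2,2]).round(3),"head",np.arctan2(T[1,2],T[0,2]).round(3),"roll",T[2,1].round(4))
if len(P)>50:
    c=P.mean(0);U,S,V=np.linalg.svd(P-c,full_matrices=False);print("yellow face centre",c.round(4),"axis",(V[0]*np.sign(V[0][2])).round(4),"normal",V[2].round(4),"zmin/max",P[:,2].min().round(4),P[:,2].max().round(4))
E
python3 look.py w2
```

```text
clock 5.3 grasp [ 0.599  -0.1081  0.175 ] F [-0.7 -1.   1.5] 0.020640145144122327
tilt 0.597 head 0.101 roll -0.0032
yellow face centre [ 0.5952 -0.109   0.1692] axis [-0.0312 -0.0025  0.9995] normal [-0.9922 -0.1211 -0.0313] zmin/max 0.1244 0.2075
```

View pics/w2.png

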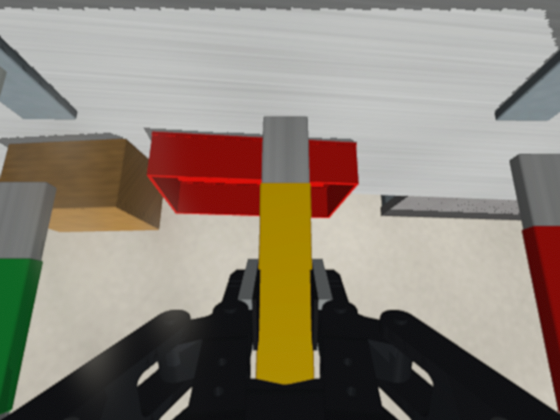

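Both pads grip the sleeve (about rows 260–350) at an opening of 20.6 mm. Next I lift the ring.

Call:
send_rows(steps=[[-0.35, 0, -0.24, 0, 0, 0], [-0.35, 0, -0.24, 0, 0, 0], [-0.35, 0, -0.24, 0, 0, 0], [-0.35, 0, -0.24, 0, 0, 0], [0, 0, 0, 0, 0, 0]])

```text
clock: 5.85
position: [0.5547, -0.1126, 0.2232]
eef_rot: [-0.047, 0.882, 0.023, 0.468]
contact_force: [0.0, -0.0, -1.4]
opening: 0.0205
```

```bash
python3 look.py w3
```

```text
clock 5.85 grasp [ 0.5992 -0.1081  0.1929] F [ 0.  -0.  -1.4] 0.02048566755824555
tilt 0.597 head 0.101 roll -0.0037
yellow face centre [ 0.5954 -0.109   0.187 ] axis [-0.0291 -0.      0.9996] normal [-0.9917 -0.125  -0.0289] zmin/max 0.1422 0.2252
```

Call:
send_rows(steps=[[0.56, 0, -0.82, 0, 0, 0], [0.56, 0, -0.82, 0, 0, 0], [0.56, 0, -0.82, 0, 0, 0], [0.56, 0, -0.82, 0, 0, 0], [0.56, 0, -0.82, 0, 0, 0], [0.56, 0, -0.82, 0, 0, 0], [0.56, 0, -0.82, 0, 0, 0], [0, 0, 0, 0, 0, 0]])

```text
clock: 6.7
position: [0.4836, -0.1195, 0.2215]
eef_rot: [-0.046, 0.883, 0.023, 0.466]
contact_force: [-0.8, 0.6, -1.9]
opening: 0.0207
```

```bash
python3 look.py w4;python3 - <<'E'
from h import *
print(cur()[1]["joint_positions"].round(3))
p,d=vision.snapshot("scene"); cv2.imwrite("pics/s4.png",p[:,:,::-1])
E
```

```text
clock 6.7 grasp [ 0.528 -0.115  0.191] F [-0.8  0.6 -1.9] 0.020723533826949
tilt 0.599 head 0.101 roll -0.002
yellow face centre [ 0.5242 -0.116   0.1852] axis [-0.0254 -0.0034  0.9997] normal [-0.9927 -0.118  -0.0256] zmin/max 0.1406 0.2235
[-0.463  0.07  -1.177 -0.569  0.458 -0.346]
```

View pics/s4.png

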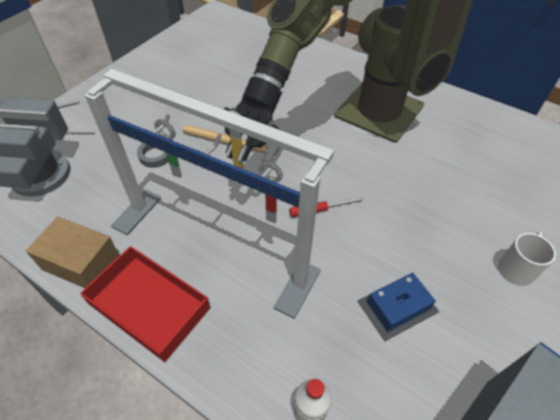

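The yellow spanner is off its hook, held 70 mm out at about (238,150). Red and green still hang. I'll back off a little more before swinging to the holder.

Call:
send_rows(steps=[[0.56, 0, -0.82, 0, 0, 0], [0.56, 0, -0.82, 0, 0, 0], [0.56, 0, -0.82, 0, 0, 0], [0.56, 0, -0.82, 0, 0, 0], [0, 0, 0, 0, 0, 0]])

```text
clock: 7.3
position: [0.444, -0.1235, 0.2214]
eef_rot: [-0.046, 0.883, 0.023, 0.466]
contact_force: [-0.4, -0.4, -2.3]
opening: 0.0209
```

```bash
python3 - <<'E'
from h import *
T,s=cur();G=T[:3,3]+.054*T[:3,2];print(G.round(4),s["joint_positions"].round(3),T[:3,3])
# rotate about base z by .45, then to above the slot
def rz(a):
    A=np.eye(4);A[:3,:3]=R.from_rotvec([0,0,a]).as_matrix();return A
B=rz(.55)@T; print("B grasp",(B[:3,3]+.054*B[:3,2]).round(3)); plan(B)
C=pose([.5565,.312,.175],1.07,.6); plan(C,None,B)
E
```

```text
[ 0.4883 -0.119   0.1909] [-0.54   0.012 -1.231 -0.537  0.516 -0.401] [ 0.44396989 -0.12353127  0.22135962]
B grasp [0.479 0.154 0.191]
n 6 row [-0.875, 3.933, 1.269, -0.076, -0.0, -0.052]
n 4 row [-2.102, 0.641, 3.775, -0.086, 0.0, -0.059]
```

Call:
send_rows(steps=[[-0.48, 2.16, 0.7, -0.042, 0, -0.029], [-0.48, 2.16, 0.7, -0.042, 0, -0.029], [-0.48, 2.16, 0.7, -0.042, 0, -0.029], [-0.48, 2.16, 0.7, -0.042, 0, -0.029], [-0.48, 2.16, 0.7, -0.042, 0, -0.029], [-0.48, 2.16, 0.7, -0.042, 0, -0.029], [-0.48, 2.16, 0.7, -0.042, 0, -0.029], [-0.48, 2.16, 0.7, -0.042, 0, -0.029]])

```text
clock: 8.1
position: [0.4631, 0.0607, 0.2219]
eef_rot: [-0.226, 0.855, 0.116, 0.452]
contact_force: [-0.4, -0.2, -1.5]
opening: 0.0206
```

Call:
send_rows(steps=[[-0.48, 2.16, 0.7, -0.042, 0, -0.029], [-0.48, 2.16, 0.7, -0.042, 0, -0.029], [-0.48, 2.16, 0.7, -0.042, 0, -0.029], [0, 0, 0, 0, 0, 0]])

```text
clock: 8.5
position: [0.4494, 0.1297, 0.2213]
eef_rot: [-0.291, 0.835, 0.151, 0.442]
contact_force: [0.4, -0.5, -2.8]
opening: 0.0208
```

```bash
python3 look.py w5; python3 - <<'E'
from h import *
plan(pose([.5565,.312,.185],1.07,.6),8)
E
```

```text
clock 8.5 grasp [0.4845 0.1571 0.1908] F [ 0.4 -0.5 -2.8] 0.02079156618072383
tilt 0.6 head 0.664 roll -0.0056
yellow face centre [0.4817 0.1546 0.1849] axis [-0.1019 -0.0932  0.9904] normal [ 0.706  -0.7082  0.006 ] zmin/max 0.0583 0.2233
n 8 row [-1.115, 0.353, 1.755, -0.042, -0.0, -0.028]
```

View pics/w5.png

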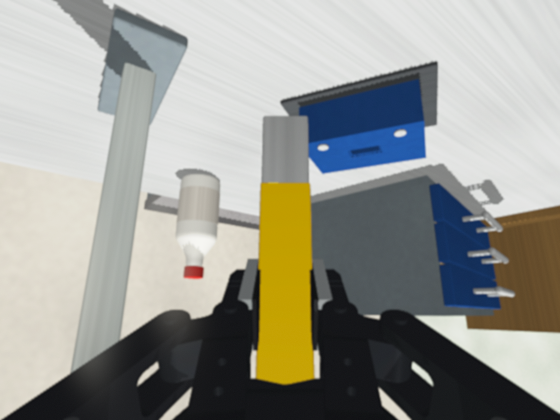

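```bash
cat > hold.py <<'E'
from h import *
import sys
f=np.load(f"pics/{sys.argv[1]}.npz");p,d,T=f["p"],f["d"],f["T"]
M=vision.camera_model("wrist");W=T@np.array(M["mount"])
H=hsv(p);h,s,v=[H[...,i].astype(int) for i in range(3)]
P,u,vv=pts("wrist",d,(h>100)&(h<130)&(s>80),W)
near=np.hypot(P[:,0]-.556,P[:,1]-.312)<.09
k=near&(P[:,2]>.038)&(P[:,2]<.054)
print("top n",k.sum(),"z med",np.median(P[k,2]))
Q=(P[k][:,:2]*1000).astype(np.float32); r=cv2.minAreaRect(Q); print("rect",r)
e=cv2.boxPoints(r);print(e.round(1).tolist())
def ray(u,vv,z):
    q=W[:3,:3]@np.array([(u-M["cx"])/M["fx"],-(vv-M["cy"])/M["fy"],-1]); return W[:3,3]+q*(z-W[2,3])/q[2]
g=np.zeros(v.shape,np.uint8); g[vv[k],u[k]]=1
hull=cv2.convexHull(np.c_[u[k],vv[k]].astype(np.int32)); hm=np.zeros_like(g); cv2.fillConvexPoly(hm,hull,1); hm=cv2.erode(hm,np.ones((5,5)))
med=np.median(v[g>0]); dm=((v<.62*med)&(hm>0)).astype(np.uint8)
n,L,S,C=cv2.connectedComponentsWithStats(dm)
for i in range(1,n):
    if S[i,4]>8:
        y,x=np.nonzero(L==i); w=np.array([ray(a,b,.045)[:2] for a,b in zip(x,y)])*1000
        print("dark",S[i],C[i].round(1),"->",w.mean(0).round(1),cv2.minAreaRect(w.astype(np.float32)))
# screws
wm=((s<70)&(v>150)&(hm>0)).astype(np.uint8); n,L,S,C=cv2.connectedComponentsWithStats(wm)
for i in range(1,n):
    if S[i,4]>8: print("white",S[i],ray(*C[i],.047).round(4))
x0,y0,x1,y1=u[k].min()-10,vv[k].min()-10,u[k].max()+10,vv[k].max()+10
o=p[max(y0,0):y1,max(x0,0):x1]; sc=min(800/o.shape[1],600/o.shape[0]); cv2.imwrite(f"pics/{sys.argv[1]}h.png",cv2.resize(o[:,:,::-1],None,fx=sc,fy=sc,interpolation=0)); print("crop",x0,y0,sc)
E
python3 hold.py w5
```

```text
top n 4599 z med 0.04475637878406194
rect ((556.4571533203125, 312.5257568359375), (78.04266357421875, 109.81407165527344), 61.33721160888672)
[[489.6000061035156, 304.6000061035156], [585.9000244140625, 251.89999389648438], [623.4000244140625, 320.3999938964844], [527.0, 373.1000061035156]]
dark [311 116 111  25 522] [368.2 127.6] -> [527.5 279.8] ((531.0587768554688, 277.71722412109375), (8.249013900756836, 94.6298599243164), 61.30117416381836)
dark [352 147  26   6  65] [365.1 149.8] -> [555.  311.1] ((555.532470703125, 310.9677734375), (5.302339553833008, 24.32700538635254), 60.23487091064453)
white [394 129  12   8  69] [0.513  0.3059 0.047 ]
white [318 144  11   7  59] [0.5741 0.2722 0.047 ]
crop 298 103 5.839416058394161
```

View pics/w5h.png

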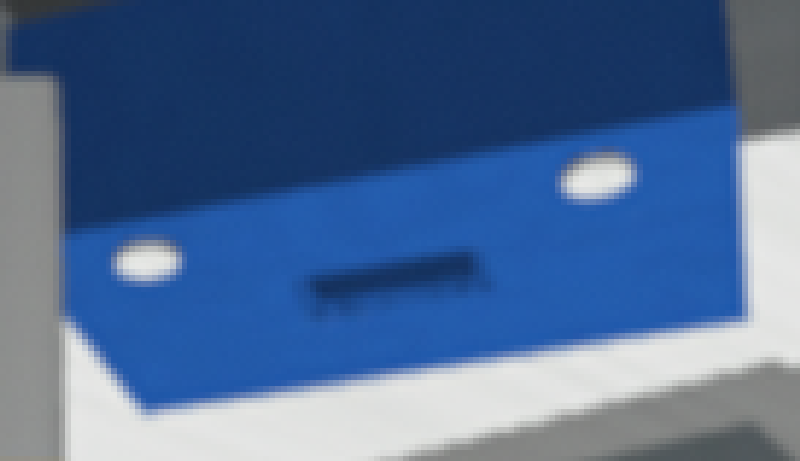

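```bash
sed -i 's/^m=(h>18)&(h<30)&(s_>140)/m=(h>18)\&(h<30)\&(s_>140)\&(d<.3)/' look.py; python3 - <<'E'
from h import *
plan(pose([.5565,.3127,.175],1.07,.626),8)
E
```

```text
n 8 row [-1.057, 0.361, 1.818, -0.042, 0.003, -0.028]
```

Call:
send_rows(steps=[[-1.06, 0.36, 1.82, -0.042, 0.003, -0.028], [-1.06, 0.36, 1.82, -0.042, 0.003, -0.028], [-1.06, 0.36, 1.82, -0.042, 0.003, -0.028], [-1.06, 0.36, 1.82, -0.042, 0.003, -0.028], [-1.06, 0.36, 1.82, -0.042, 0.003, -0.028], [-1.06, 0.36, 1.82, -0.042, 0.003, -0.028], [-1.06, 0.36, 1.82, -0.042, 0.003, -0.028], [-1.06, 0.36, 1.82, -0.042, 0.003, -0.028]])

```text
clock: 9.35
position: [0.5408, 0.2713, 0.2068]
eef_rot: [-0.453, 0.767, 0.233, 0.391]
contact_force: [0.2, 0.2, -2.3]
opening: 0.021
```

Call:
send_rows(steps=[[0, 0, 0, 0, 0, 0], [0, 0, 0, 0, 0, 0], [0, 0, 0, 0, 0, 0]])

```text
clock: 9.65
position: [0.539, 0.2706, 0.2063]
eef_rot: [-0.452, 0.767, 0.233, 0.391]
contact_force: [-0.7, -0.1, -1.7]
opening: 0.0208
```

```bash
python3 look.py w6; python3 hold.py w6; python3 - <<'E'
from h import *
plan(pose([.5565,.3127,.175],1.07,.626),1); print(cur()[1]["joint_positions"].round(3))
E
```

```text
clock 9.65 grasp [0.56   0.309  0.1747] F [-0.7 -0.1 -1.7] 0.02078826831357261
tilt 0.626 head 1.07 roll 0.0052
yellow face centre [0.5579 0.3051 0.1688] axis [ 0.0065 -0.0021  1.    ] normal [ 0.4697  0.8828 -0.0012] zmin/max 0.1245 0.2073
top n 18524 z med 0.04498794892617612
rect ((557.7399291992188, 315.03662109375), (72.72142028808594, 110.24227142333984), 61.20018005371094)
[[491.8999938964844, 309.70001220703125], [588.5, 256.6000061035156], [623.5999755859375, 320.29998779296875], [527.0, 373.5]]
dark [ 240    0  105   59 4469] [291.2  24. ] -> [548.5 296. ] ((550.55810546875, 299.68829345703125), (35.648712158203125, 48.357662200927734), 60.8831672668457)
white [357   5  22  19 331] [0.5133 0.3065 0.047 ]
white [209   6  22  19 334] [0.5746 0.2729 0.047 ]
crop 164 -10 3.088803088803089
n 1 row [-0.109, 0.476, 0.119, 0.0, -0.0, -0.006]
[ 0.21   0.272 -0.858 -0.293  0.661 -0.592]
```

View pics/w6.png

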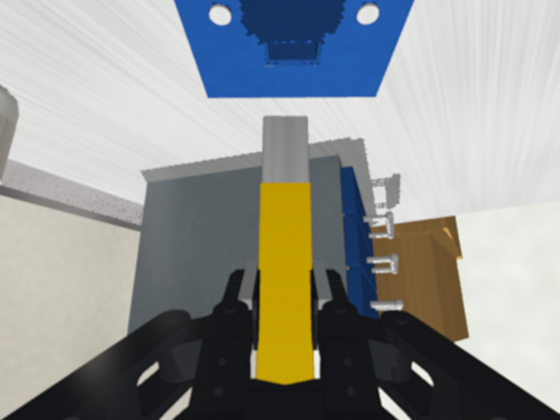

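```bash
python3 - <<'E'
from h import *
p=np.load("pics/w6.npz")["p"]
o=p[25:80,240:350]; o=cv2.convertScaleAbs(o,alpha=1.8)
cv2.imwrite("pics/w6s.png",cv2.resize(o[:,:,::-1],None,fx=7,fy=7,interpolation=0))
E
```

```text
(no output)
```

View pics/w6s.png

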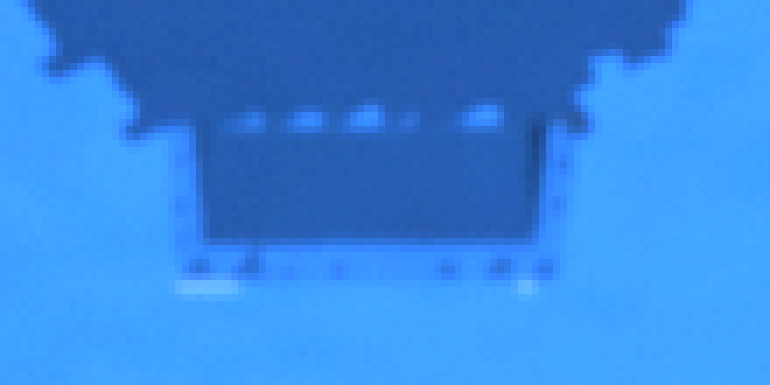

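```bash
cat > slot.py <<'E'
from h import *
f=np.load("pics/w6.npz");T=f["T"];M=vision.camera_model("wrist");W=T@np.array(M["mount"])
def ray(u,vv,z):
    q=W[:3,:3]@np.array([(u-M["cx"])/M["fx"],-(vv-M["cy"])/M["fy"],-1]); return W[:3,3]+q*(z-W[2,3])/q[2]
hd=1.07;hx=np.array([np.cos(hd),np.sin(hd)]);hy=np.array([-hx[1],hx[0]])
a=ray(265,65.7,.045)[:2];b=ray(320.9,65.7,.045)[:2];c=ray(268.9,59.6,.043)[:2];e=ray(317.1,59.6,.043)[:2]
print("outer w",np.linalg.norm(a-b)*1e3,"inner w",np.linalg.norm(c-e)*1e3,"heading",np.arctan2(*(a-b)[::-1])+(-np.pi/2))
print("centre from outer",((a+b)/2-.00825*hx).round(4),"inner",((c+e)/2-.00625*hx).round(4))
s=np.array([.5579,.3051])+.004*hx; C=((a+b)/2-.00825*hx+(c+e)/2-.00625*hx)/2
print("shank",s.round(4),"shift fwd,left mm",((C-s)@hx*1e3).round(2),((C-s)@hy*1e3).round(2))
E
python3 slot.py
```

```text
outer w 32.12295676856665 inner w 27.440896354247702 heading -2.0804814358581187
centre from outer [0.5567 0.314 ] inner [0.5565 0.3135]
shank [0.5598 0.3086] shift fwd,left mm 2.97 5.3
```

Call:
send_rows(steps=[[-0.18, 0.5, 0.24, 0, 0, 0], [0, 0, 0, 0, 0, 0], [0.54, 0, 0.39, 0, 0, 0], [0.54, 0, 0.39, 0, 0, 0], [0.54, 0, 0.39, 0, 0, 0], [0.54, 0, 0.39, 0, 0, 0], [0.54, 0, 0.39, 0, 0, 0], [0, 0, 0, 0, 0, 0]])

```text
clock: 10.5
position: [0.5358, 0.2765, 0.172]
eef_rot: [-0.452, 0.767, 0.234, 0.39]
contact_force: [0.1, 0.1, -2.4]
opening: 0.0207
```

```bash
python3 look.py w7; python3 hold.py w7; python3 - <<'E'
from h import *
f=np.load("pics/w7.npz");T=f["T"]
for n in("scene",):
    p,d=vision.snapshot(n); cv2.imwrite("pics/s7.png",cv2.resize(p[150:350,300:500,::-1],None,fx=3,fy=3,interpolation=2))
E
```

```text
clock 10.5 grasp [0.5567 0.3149 0.1403] F [ 0.1  0.1 -2.4] 0.02065031188224463
tilt 0.627 head 1.073 roll 0.0065
yellow face centre [0.5546 0.3111 0.1345] axis [ 0.0094 -0.0013  1.    ] normal [ 0.4702  0.8826 -0.0033] zmin/max 0.0896 0.1729
top n 22932 z med 0.044921016518580166
rect ((556.5228271484375, 312.5233154296875), (77.7257080078125, 110.44578552246094), 61.35761642456055)
[[489.3999938964844, 304.8999938964844], [586.4000244140625, 251.89999389648438], [623.5999755859375, 320.20001220703125], [526.7000122070312, 373.1000061035156]]
dark [ 147   31  268   76 9656] [286.2  60. ] -> [541.1 289.2] ((546.9100341796875, 294.4725036621094), (46.97027587890625, 106.59905242919922), 60.88188934326172)
white [351  58  24  20 342] [0.5133 0.3064 0.047 ]
white [189  60  24  19 342] [0.5744 0.2729 0.047 ]
crop 135 19 2.73972602739726
```

View pics/w7.png

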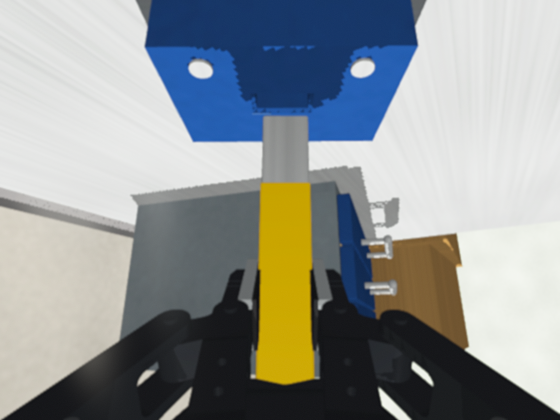

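View pics/s7.png

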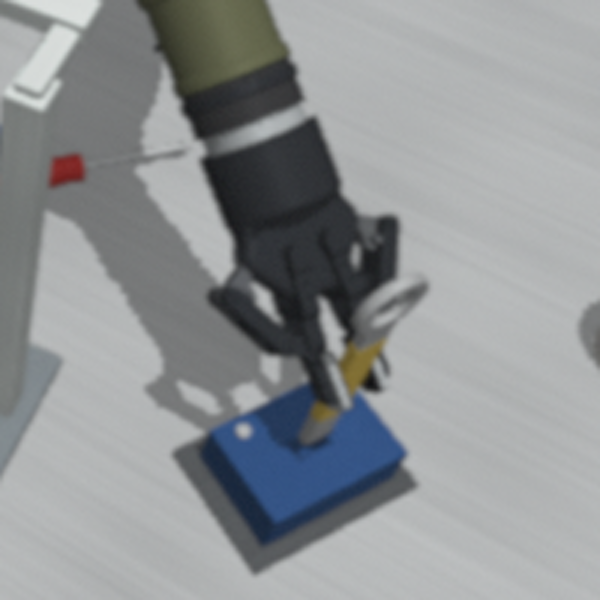

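The wrist view shows the tail at (286,116), right at the slot mouth. The shank measures under 1 mm from the slot centre. Lowering now.

Call:
send_rows(steps=[[0.03, -0.05, -0.05, 0, 0, 0], [0.41, 0, 0.29, 0, 0, 0], [0.41, 0, 0.29, 0, 0, 0], [0.41, 0, 0.29, 0, 0, 0], [0, 0, 0, 0, 0, 0]])

```text
clock: 11.1
position: [0.5359, 0.2757, 0.1575]
eef_rot: [-0.452, 0.767, 0.234, 0.39]
contact_force: [0.7, -0.0, -1.7]
opening: 0.0208
```

```bash
python3 look.py w8
```

```text
clock 11.1 grasp [0.5568 0.3142 0.1258] F [ 0.7 -0.  -1.7] 0.020780015558954118
tilt 0.627 head 1.073 roll 0.0059
yellow face centre [0.5547 0.3103 0.1201] axis [ 0.0083 -0.0014  1.    ] normal [ 0.4661  0.8847 -0.0026] zmin/max 0.0755 0.1584
```

Call:
send_rows(steps=[[0.4, 0, 0.29, 0, 0, 0], [0.4, 0, 0.29, 0, 0, 0], [0.4, 0, 0.29, 0, 0, 0], [0.4, 0, 0.29, 0, 0, 0], [0, 0, 0, 0, 0, 0]])

```text
clock: 11.65
position: [0.5359, 0.2758, 0.1377]
eef_rot: [-0.452, 0.767, 0.234, 0.39]
contact_force: [0.1, 0.2, -2.0]
opening: 0.0206
```

```bash
python3 look.py w9
```

```text
clock 11.65 grasp [0.5568 0.3143 0.106 ] F [ 0.1  0.2 -2. ] 0.020630612130260496
tilt 0.627 head 1.073 roll 0.0058
yellow face centre [0.5548 0.3104 0.1004] axis [ 0.009  -0.0012  1.    ] normal [ 0.4697  0.8828 -0.0032] zmin/max 0.0556 0.1386
```

Tail is at about 20 mm, 5 mm above the floor. Lowering in small rows until contact.

Call:
send_rows(steps=[[0.16, 0, 0.12, 0, 0, 0], [0.12, 0, 0.09, 0, 0, 0], [0, 0, 0, 0, 0, 0]])

```text
clock: 12.0
position: [0.5365, 0.276, 0.1353]
eef_rot: [-0.452, 0.767, 0.234, 0.391]
contact_force: [0.5, -0.6, -2.0]
opening: 0.0209
```

Call:
send_rows(steps=[[0.08, 0, 0.06, 0, 0, 0], [0, 0, 0, 0, 0, 0]])

```text
clock: 12.2
position: [0.5365, 0.276, 0.1344]
eef_rot: [-0.452, 0.767, 0.234, 0.391]
contact_force: [-0.7, -1.3, -2.1]
opening: 0.0207
```

Call:
send_rows(steps=[[0.08, 0, 0.06, 0, 0, 0], [0, 0, 0, 0, 0, 0]])

```text
clock: 12.4
position: [0.5365, 0.2761, 0.1333]
eef_rot: [-0.452, 0.767, 0.234, 0.391]
contact_force: [0.4, 0.4, -1.6]
opening: 0.0207
```

Call:
send_rows(steps=[[0.08, 0, 0.06, 0, 0, 0], [0, 0, 0, 0, 0, 0]])

```text
clock: 12.6
position: [0.5367, 0.2763, 0.1328]
eef_rot: [-0.453, 0.766, 0.234, 0.391]
contact_force: [-0.4, -0.9, 1.3]
opening: 0.0205
```

Call:
send_rows(steps=[[0.08, 0, 0.06, 0, 0, 0], [0, 0, 0, 0, 0, 0]])

```text
clock: 12.8
position: [0.537, 0.2766, 0.1326]
eef_rot: [-0.453, 0.766, 0.234, 0.392]
contact_force: [-1.9, -1.5, 5.8]
opening: 0.021
```

```bash
python3 look.py w10
```

```text
clock 12.8 grasp [0.5579 0.3151 0.1012] F [-1.9 -1.5  5.8] 0.02098028216860719
tilt 0.622 head 1.072 roll 0.0033
yellow face centre [0.5559 0.3112 0.0955] axis [0.0091 0.0037 1.    ] normal [ 0.4687  0.8833 -0.0075] zmin/max 0.0508 0.1339
```

Force changed by about 8 N at tail z ≈ 15 mm, so the tail is on the slot floor. Releasing.

Call:
send_rows(steps=[[-0.03, 0, -0.02, 0, 0, 0], [0, 0, 0, 0, 0, 0]])

```text
clock: 13.05
position: [0.5369, 0.2764, 0.1327]
eef_rot: [-0.453, 0.766, 0.234, 0.392]
contact_force: [-1.9, -1.4, 5.2]
opening: 0.0207
```

Call:
send_rows(steps=[[0, 0, 0, 0, 0, 0], [0, 0, 0, 0, 0, 0], [0, 0, 0, 0, 0, 0], [0, 0, 0, 0, 0, 0], [0, 0, 0, 0, 0, 0], [0, 0, 0, 0, 0, 0], [0, 0, 0, 0, 0, 0], [0, 0, 0, 0, 0, 0]], grip=1)

```text
clock: 13.85
position: [0.5365, 0.2761, 0.1318]
eef_rot: [-0.452, 0.767, 0.234, 0.391]
contact_force: [-0.1, 0.0, 0.1]
opening: 0.0853
```

```bash
python3 look.py w11
```

```text
clock 13.85 grasp [0.5575 0.3146 0.1002] F [-0.1  0.   0.1] 0.08528331866226575
tilt 0.625 head 1.072 roll 0.0043
yellow face centre [0.5505 0.3025 0.0953] axis [-0.0589 -0.1075  0.9925] normal [0.4786 0.8694 0.1226] zmin/max 0.0507 0.1305
```

View pics/w11.png

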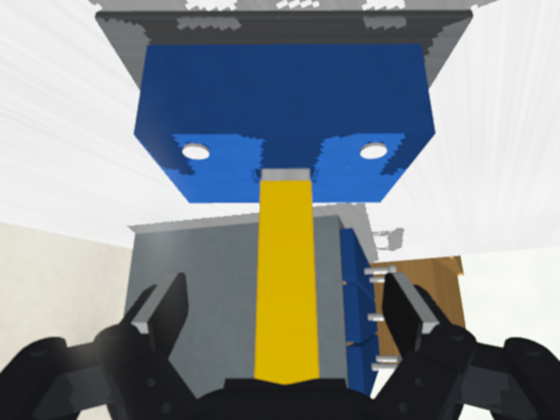

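The spanner stands in the slot, leaning about 0.12 rad within the slot's play. The fingers are clear on both sides. I'll back straight out horizontally.

Call:
send_rows(steps=[[0.29, 0, -0.41, 0, 0, 0], [0.29, 0, -0.41, 0, 0, 0], [0.58, 0, -0.81, 0, 0, 0], [0.58, 0, -0.81, 0, 0, 0], [0.58, 0, -0.81, 0, 0, 0], [0.58, 0, -0.81, 0, 0, 0], [0, 0, 0, 0, 0, 0]])

```text
clock: 14.6
position: [0.5116, 0.2311, 0.1317]
eef_rot: [-0.452, 0.767, 0.234, 0.39]
contact_force: [0.4, -0.3, -0.2]
opening: 0.0855
```

```bash
python3 look.py w12
```

```text
clock 14.6 grasp [0.5326 0.2695 0.1001] F [ 0.4 -0.3 -0.2] 0.08550841545059783
tilt 0.626 head 1.071 roll 0.0057
yellow face centre [0.5501 0.3016 0.0987] axis [-0.0773 -0.1404  0.9871] normal [-8.756e-01  4.831e-01  2.000e-04] zmin/max 0.0503 0.1382
```

View pics/w12.png

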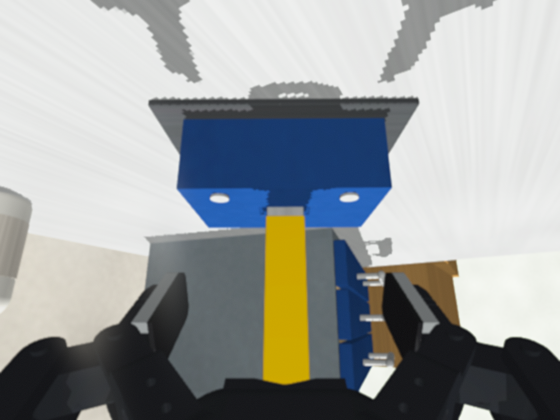

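Call:
send_rows(steps=[[0.58, 0, -0.81, 0, 0, 0], [0.58, 0, -0.81, 0, 0, 0], [0.58, 0, -0.81, 0, 0, 0], [0.58, 0, -0.81, 0, 0, 0], [0.58, 0, -0.81, 0, 0, 0], [0.58, 0, -0.81, 0, 0, 0], [0, 0, 0, 0, 0, 0], [0, 0, 0, 0, 0, 0]])

```text
clock: 15.45
position: [0.484, 0.1796, 0.1324]
eef_rot: [-0.452, 0.767, 0.233, 0.391]
contact_force: [0.4, 0.7, -0.5]
opening: 0.0853
```

```bash
sed -i 's/d<.3)/d<.4)/' look.py; python3 look.py w13; python3 - <<'E'
from h import *
f=np.load("pics/w13.npz");p,d,T=f["p"],f["d"],f["T"];H=hsv(p);h,s,v=[H[...,i].astype(int) for i in range(3)]
W=T@np.array(vision.camera_model("wrist")["mount"])
m=(h>18)&(h<30)&(s>140); m[:,:250]=0;m[:,320:]=0
P,u,vv=pts("wrist",d,m&(d<.35),W)
q=np.hypot(P[:,0]-.55,P[:,1]-.30)<.06;P=P[q];c=P.mean(0);V=np.linalg.svd(P-c,full_matrices=False)[2];a=V[0]*np.sign(V[0][2]);print(c.round(4),a.round(3),"lean",np.arccos(a[2]).round(3))
p,d=vision.snapshot("scene"); cv2.imwrite("pics/s13.png",p[:,:,::-1])
p0=np.load("pics/scene0.npz");
for c,f1 in(("g",lambda h,s:(h>45)&(h<85)&(s>80)),("r",lambda h,s:((h<6)|(h>174))&(s>150))):
  for q,dd in((p0["p"],p0["d"]),(p,d)):
    H=hsv(q);m=f1(H[...,0],H[...,1]);P=pts("scene",dd,m)[0];P=P[(P[:,2]>.12)&(P[:,0]<.63)&(P[:,0]>.55)&(P[:,1]<.1)];print(c,len(P),np.median(P,0).round(4))
E
```

```text
clock 15.45 grasp [0.505  0.2181 0.1008] F [ 0.4  0.7 -0.5] 0.08532306129915651
tilt 0.625 head 1.071 roll 0.0039
yellow face centre [0.5504 0.3022 0.1014] axis [-0.0477 -0.0902  0.9948] normal [-0.4799 -0.8714 -0.102 ] zmin/max 0.0508 0.1443
[0.5504 0.3022 0.1014] [-0.048 -0.09   0.995] lean 0.102
g 94 [ 0.6167 -0.224   0.1784]
g 94 [ 0.6165 -0.2239  0.1767]
r 106 [0.5917 0.0132 0.1706]
r 108 [0.5918 0.0131 0.1719]
```

View pics/s13.png

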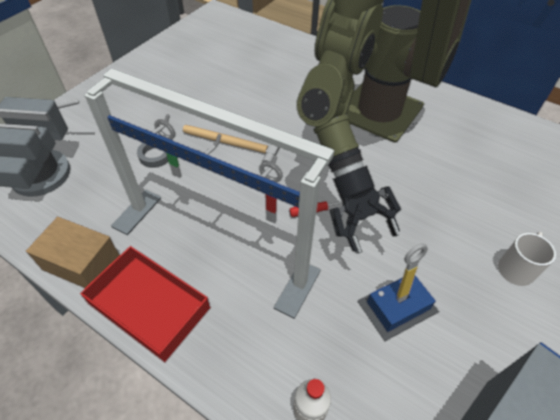

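View pics/w13.png

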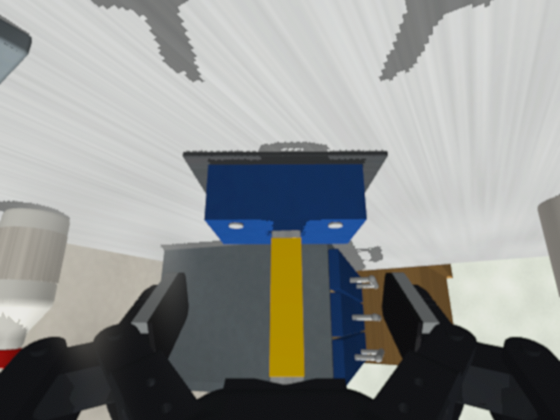

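Call:
send_rows(steps=[[0, 0, 0, 0, 0, 0], [0, 0, 0, 0, 0, 0], [0, 0, 0, 0, 0, 0], [0, 0, 0, 0, 0, 0], [0, 0, 0, 0, 0, 0], [0, 0, 0, 0, 0, 0], [0, 0, 0, 0, 0, 0], [0, 0, 0, 0, 0, 0]])

```text
clock: 16.35
position: [0.4838, 0.18, 0.1323]
eef_rot: [-0.453, 0.767, 0.234, 0.391]
contact_force: [-0.1, 0.6, -0.4]
opening: 0.0851
```

```bash
python3 look.py w14; python3 look.py w15; python3 look.py w16
```

```text
clock 16.35 grasp [0.5047 0.2184 0.1007] F [-0.1  0.6 -0.4] 0.08505913045409655
tilt 0.625 head 1.072 roll 0.0043
yellow face centre [0.5503 0.3022 0.1011] axis [-0.0499 -0.0891  0.9948] normal [0.4813 0.8706 0.1021] zmin/max 0.0507 0.144
clock 16.4 grasp [0.5047 0.2184 0.1007] F [0.7 0.6 0.2] 0.08519065468352097
tilt 0.625 head 1.072 roll 0.0043
yellow face centre [0.5503 0.3022 0.1012] axis [-0.0499 -0.0886  0.9948] normal [0.4781 0.8724 0.1017] zmin/max 0.0506 0.1439
clock 16.45 grasp [0.5047 0.2184 0.1007] F [0.4 0.  0.5] 0.08538374344945947
tilt 0.625 head 1.072 roll 0.0043
yellow face centre [0.5504 0.3022 0.1012] axis [-0.0499 -0.0894  0.9947] normal [0.4815 0.8704 0.1024] zmin/max 0.0505 0.144
```

```bash
python3 - <<'E'
from station import hand_in
print(hand_in())
E
```

```text
the job is handed in; nothing more can be done
None
```

The yellow spanner is standing in the holder slot, ring up, and the job was handed in at about 16.5 s of the 58 s allowed. No verdict came back.

I gripped the shank from the front and lifted the ring about 18 mm. I drew it out 110 mm, swung it to the holder and lowered it until the force changed by about 8 N. Then I released it and backed straight out.

Last checks:
- **Tail:** it is at about z = 15 mm, on the slot floor, and within about 1 mm of the slot's centre.
- **Lean and stillness:** it leans about 0.10 rad, within the slot's play. Three readings over 0.1 s were the same, so it is still.
- **Other spanners:** red and green measure within 2 mm of where they hung.
- **Robot:** the fingers are open, about 90 mm clear of the spanner, and the measured force is about zero.

**Disagreements:**
- The fixed cameras differed by about 6 mm on the holder's x position, so I used the wrist camera for the slot.
- The lean read 0.12 and 0.16 rad while I was backing out, before settling at 0.10. It may have been rocking, or the close-up views may have been cut off.

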